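# Put the bearing-driver set back in its tray

### The arm

A 6-joint arm with a two-finger parallel gripper is mounted at the origin on a cart in front of the work surface, level with it; the furniture and walls round the work are solid. World frame = base frame: x ahead of the robot, y to its left, z up, the work surface at z = 0. Lengths are in mm, angles in rad, forces in N, time in s.
With the tool pointing down it reaches from about 400 to 925 mm from the base axis. Payload 12.5 kg.
Tool frame: the origin (TCP) lies at the very end of the fingers, on their centre line; the grasp point (between the pads) lies 19 mm behind it; z points along the fingers, y is the line along which they close (so a half turn about z gives the same grasp; the last joint's range is limited). The gripper opens to 95 mm and grips with 3 to 60 N. Pads are 20 mm wide; open, the fingers measure 119 mm over their backs; the gripper's body (75 mm by 180 mm) begins 59 mm behind the grasp point.
Start: joints at [-1.258, 0.491, 1.559, -0, 1.092, -0.106], TCP at [254.189, -570.994, 214.661] pointing down, gripper open.
Joint ranges: [-3.1, 3.1], [-0.84, 2.19], [0.05, 2.79], [-1.13, 4.28], [0.06, 2.93], [-2.69, 2.69]. Speed limits (rad/s): [2.22, 2.22, 2.79, 3.14, 3.14, 3.14].

### API

Orientations are given as [roll, pitch, yaw] about the fixed x, y, z axes, in that order (R = Rz(yaw) Ry(pitch) Rx(roll)).
In Python, from cell import * gives the robot as it stands.
- The arm moves only by the tool jog_arm, never from a script. Its argument "targets" is a list of rows, each an object with "turn": the turn, a rotation vector about the world's x, y, z in degrees, a list of three; "slide": the shift along the world's x, y, z in mm, a list of three; "claw": the opening in per cent of the stroke, from 0 (shut) to 100 (fully open). In form: [{"turn": [wx, wy, wz], "slide": [x, y, z], "claw": claw}, ...]. A call has 1 to 5 rows; each row shifts and turns the commanded pose from where the row before left it; what a row does not reach is not made up. A row lasts 1/8 s, in which the tool goes at most 62.5 mm and 10.7 degrees, less where a joint would pass 70% of its speed; a pose out of reach is approached as far as the arm can. A call with a gripper value outside its range is refused whole. The fingers move at their own pace and stop on an object; the grip force is fixed at half the most. Time passes only in rows, so rows that do not move let the fingers close. It gives the time, the measured TCP pose, the force, the opening and the grip force at its end, in the units of the state.
- state(): the state, without advancing time (a new reading comes with each control period).
- read_camera(name): name is "scene" or "top" or "wrist"; returns a dict with "frame" (420x560x3 uint8, blue, green, red), "mtx" (3x3 intrinsics, pixels), "R" (3x3) and "t" (3): a world point X has camera coordinates R X + t. Camera axes: x right, y down, z forward; pixel columns grow to the right and rows downward; lengths in mm; the calibration is good to about 2 mm. A picture is of the moment at which its call begins. There is no depth.
- job_done(): hands the job in; it is judged then, once.
Trained networks look in the newest picture that a camera, given by its name, has taken for a name from the list of things; names that differ only in an ending like _2 or _b are one class to them, and where a whole thing is asked for, a point or a joint stands for the part that bears it (a point fixed in the world has none). Each returns a list of dicts, best first, with "conf" (0 to 1); they miss things now and then, are a little off and sometimes report something else, mostly with a low value. They report only what shows in the picture. A call takes as long as a camera call.
- look_for(query, camera): "xy" ([column, row] in pixels, amid what is visible of it).
The state is a dict: "t": time; "joints": joint angles; "qvel": joint speeds; "tau": joint torques, N m; "eef_pos": TCP position; "tcp_rot": TCP orientation; "ft_force": force on the tool from outside, world axes, zero at the start; "moment": the same for the moment, N m; "opening": opening from 0.0 (shut) to 1.0 (fully open); "grip_force": force on a finger pad.
Only numpy, scipy, OpenCV 4.12 (cv2) and the standard library are available. Lean on these libraries where they do the work, as an engineer would, in place of code of your own. Each camera call takes 0.05 s, during which the arm holds its last target. There are 200 camera calls.

### The job

Put the bearing-driver set away in its tray: each of the three aluminium driver discs the way up it lies, flat on the floor of the round seat that is cut for its size, and the steel handle down in the long cradle. The ball bearing and the bronze medallion lying among them do not belong to the set: leave them where they are.

Things in the scene. Friction and masses are not known exactly. Their poses are not given: they have to be found in the camera images.
- disc_small: The small driver disc: plain aluminium, 32 mm across and 18 mm thick, lying flat on the green cutting mat (its top at z = 0.010), bevelled upper edge and a small stepped bolt hole (12 mm) in the middle of its top; origin at the centre of its underside, z up. Take it across the rim; the straight part of the rim reaches 15 mm up.
- disc_medium: The medium driver disc: plain aluminium, 48 mm across and 18 mm thick, lying flat on the green cutting mat (its top at z = 0.010), bevelled upper edge and a small stepped bolt hole (12 mm) in the middle of its top; origin at the centre of its underside, z up. Take it across the rim; the straight part of the rim reaches 15 mm up.
- disc_large: The large driver disc: plain aluminium, 64 mm across and 18 mm thick, lying flat on the green cutting mat (its top at z = 0.010), bevelled upper edge and a small stepped bolt hole (12 mm) in the middle of its top; origin at the centre of its underside, z up. Take it across the rim; the straight part of the rim reaches 15 mm up.
- holder_small: Square grey plastic holder, 88 x 88 mm and 14 mm high, fixed in the tray, of slick plastic, with a round seat 46 mm across and 8 mm deep for the 32 mm disc; the upper 3 mm of the seat widen to 52 mm as a 45 degree lead-in. Origin at the centre of the holder's underside, 3 mm above the mat: the seat's floor is 6 mm and the holder's top 14 mm above it, so a seated disc stands 10 mm proud. z up; y along the row of three holders, -x towards the handle's holder.
- holder_medium: Square grey plastic holder, 88 x 88 mm and 14 mm high, fixed in the tray, of slick plastic, with a round seat 62 mm across and 8 mm deep for the 48 mm disc; the upper 3 mm of the seat widen to 68 mm as a 45 degree lead-in. Origin at the centre of the holder's underside, 3 mm above the mat: the seat's floor is 6 mm and the holder's top 14 mm above it, so a seated disc stands 10 mm proud. z up; y along the row of three holders, -x towards the handle's holder.
- holder_large: Square grey plastic holder, 88 x 88 mm and 14 mm high, fixed in the tray, of slick plastic, with a round seat 78 mm across and 8 mm deep for the 64 mm disc; the upper 3 mm of the seat widen to 84 mm as a 45 degree lead-in. Origin at the centre of the holder's underside, 3 mm above the mat: the seat's floor is 6 mm and the holder's top 14 mm above it, so a seated disc stands 10 mm proud. z up; y along the row of three holders, -x towards the handle's holder.
- handle: The driver handle: a plain steel bar 156 mm long lying on the mat, 20 mm thick and round over its grooved middle (about 90 mm long), with a hexagonal head at one end and a hexagonal collar near the other, 24 mm across flats, on which it rests. Origin on its axis at half its length, 12 mm above what it lies on; its own y axis runs along it (towards the thin spigot end).
- holder_handle: Long grey plastic holder, 56 x 264 mm, fixed in the tray beside the row of square holders: two cradles, one towards each end, with a 76 mm open gap between them for fingers. The trough is 36 mm wide (44 mm at its mouth, 45 degree lead-in), 178 mm long and 8 mm deep. Origin at the centre of the underside, 3 mm above the mat; trough floor 6 mm and top 14 mm above it, so the handle's axis ends 18 mm above it. y along the trough. The handle may lie either way round.
- bearing: Look-alike, not part of the set: a steel ball bearing 52 mm across, 15 mm thick, with a wide dark bore (25 mm) and a black seal ring. Origin at the centre of its underside. Stays where it is.
- medallion: Look-alike, not part of the set: a small brown bronze medallion, 55 mm across, 10 mm thick. Origin at the centre of its underside. Stays where it is.

How it is judged (in metres and radians):
At the end, for the whole second after the job is handed in: Each disc level (0.09 rad) on the floor of its own seat (centre within 10 mm, underside under 2.5 mm above the floor); handle on its trough floor (3.5 mm), within 16 mm of the holder centre and 0.15 rad along it; all at rest; bearing and medallion within 25 mm of their start (horizontal distance between disc_small and holder_small below 0.01 m and z of disc_small in the frame of holder_small between 0.003 and 0.0085 m and angle between each of disc_small, disc_medium, disc_large's own z axis and vertical below 0.09 rad and linear speed of each of disc_small, disc_medium, disc_large, handle below 0.02 m/s and horizontal distance between disc_medium and holder_medium below 0.01 m and z of disc_medium in the frame of holder_medium between 0.003 and 0.0085 m and horizontal distance between disc_large and holder_large below 0.01 m and z of disc_large in the frame of holder_large between 0.003 and 0.0085 m and horizontal distance between handle and holder_handle below 0.016 m and angle between the y axis of handle and the y axis of holder_handle, either way round below 0.15 rad and z of handle in the frame of holder_handle between 0.014 and 0.0215 m and distance of each of bearing, medallion from where it was at the start of the episode below 0.025 m); the robot touches nothing.
It fails at once if the bearing is pushed or picked up (moved more than 40 mm) (distance of bearing from where it was at the start of the episode above 0.04 m).
It fails at once if the medallion is pushed or picked up (moved more than 40 mm) (distance of medallion from where it was at the start of the episode above 0.04 m).
It also fails if it takes over 104 s, if anything falls off the work surface, if the arm or the gripper's body presses on something with over 40 N, if the wrist force passes 120 N, or if a joint passes its speed limit or range.

## Working session

There is one attempt and no reset: what is moved stays moved. The work goes in short steps, Python scripts to look and compute and a tool call to move; the robot and the scene stay as the last step left them, time stands still between calls to the robot, and variables do not carry over. Pictures are saved under pics/ and viewed, at most 14 in all, crops included, and the job is handed in when it is done.

Besides the shell and the picture viewer there is one more tool, called after "Request:" as name(argument=value, ...), one argument or row to a line, values as JSON. jog_arm: Moves the arm, as the interface text tells. Its arguments: {"type":"object","properties":{"targets":{"type":"array","items":{"type":"object","properties":{"turn":{"type":"array","items":{"type":"number"}},"slide":{"type":"array","items":{"type":"number"}},"claw":{"type":"number"}}}}},"required":["targets"]}

```bash
mkdir -p pics; cat > h.py <<'E'
from cell import *
import numpy as np, cv2
def ray(c,uv,z):
    K,R,t=map(np.array,(c["mtx"],c["R"],c["t"])); t=t.ravel()
    d=R.T@np.linalg.inv(K)@np.array([uv[0],uv[1],1.]); o=-R.T@t
    return o+d*(z-o[2])/d[2]
def proj(c,X):
    p=np.array(c["mtx"])@(np.array(c["R"])@np.array(X,float)+np.array(c["t"]).ravel()); return p[:2]/p[2]
E
python3 - <<'E'
from h import *
Z=dict(disc_small=28,disc_medium=28,disc_large=28,holder_small=25,holder_medium=25,holder_large=25,handle=22,holder_handle=20,bearing=25,medallion=20)
for cam in ("top","scene"):
    c=read_camera(cam); cv2.imwrite(f"pics/{cam}0.png",c["frame"])
    print(cam,-np.array(c["R"]).T@np.array(c["t"]).ravel())
    if cam=="top":
        for n in Z:
            print(n,[(np.round(d["xy"]).tolist(),round(d["conf"],2),np.round(ray(c,d["xy"],Z[n])[:2]).tolist()) for d in look_for(n,cam)[:3]])
print(state())
E
```

```text
top [ 484.50024471  -54.97061499 1178.29082744]
disc_small [([205.0, 223.0], 0.7, [511.0, 120.0])]
disc_medium [([256.0, 202.0], 0.7, [561.0, -8.0])]
disc_large [([248.0, 251.0], 0.9, [439.0, 14.0])]
holder_small [([362.0, 199.0], 0.65, [565.0, -276.0])]
holder_medium [([332.0, 178.0], 0.92, [620.0, -201.0])]
holder_large [([388.0, 218.0], 0.95, [515.0, -341.0]), ([350.0, 228.0], 0.3, [492.0, -243.0])]
handle [([162.0, 198.0], 0.96, [577.0, 228.0])]
holder_handle [([346.0, 228.0], 0.59, [492.0, -236.0])]
bearing []
medallion [([208.0, 180.0], 0.94, [620.0, 113.0])]
scene [-62.17220069 684.74756158 588.42536556]
{'t': 0.6, 'joints': array([-1.25758596e+00,  4.90898228e-01,  1.55892655e+00,  1.13301166e-06,
        1.09170119e+00, -1.05586313e-01]), 'qvel': array([ 0.00013334,  0.00028877, -0.00045964, -0.00034538, -0.00053635,
       -0.00179559]), 'tau': array([-2.04123176e-04, -6.12215924e+01, -2.58356684e+01,  6.92872424e-02,
        4.45869542e-02,  1.37520050e-05]), 'eef_pos': array([ 254.19342803, -570.97775645,  214.65288887]), 'tcp_rot': array([3.14152623e+00, 6.02837288e-06, 4.18796160e-01]), 'ft_force': array([-0.70152581,  0.50067185, -0.27423964]), 'moment': array([0.08008909, 0.02647348, 0.00418609]), 'grip_force': 0.0, 'opening': 1.0001606388936453}
```

```bash
python3 -c "
import cv2
i=cv2.imread('pics/top0.png')[130:290,110:430]
cv2.imwrite('pics/top0c.png',cv2.resize(i,(800,400),interpolation=2))"
```

```text
(no output)
```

View pics/top0c.png

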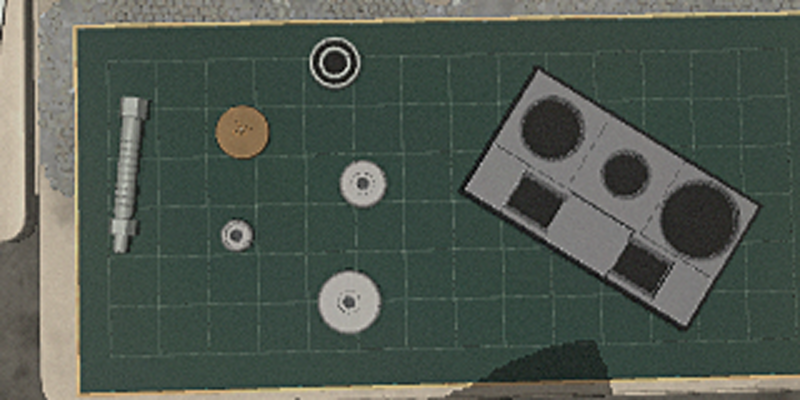

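The crop (2.5×, offset 110,130) shows these pixel positions:

| Thing | Pixel position |
|---|---|
| small disc | (237,235) |
| medium disc | (363,183) |
| large disc | (349,301) |
| bearing | (335,62) |
| medallion | (242,131) |
| handle | about (128,175), nearly vertical |
| medium seat | (553,128) |
| small seat | (626,173) |
| large seat | (700,219) |
| cradle | about (588,232) |

Next I refine these by segmentation.

```bash
cat > seg.py <<'E'
from h import *
c=read_camera("top"); f=c["frame"]; c["frame"]=0
hsv=cv2.cvtColor(f,cv2.COLOR_BGR2HSV); 
bright=((hsv[...,1]<60)&(hsv[...,2]>110)).astype(np.uint8)
dark=(hsv[...,2]<75).astype(np.uint8)&(hsv[...,1]<90).astype(np.uint8)
def comp(m,uv,r,z,nm):
    w=np.zeros_like(m); cv2.circle(w,tuple(int(round(v)) for v in uv),r,1,-1)
    ys,xs=np.nonzero(m&w)
    (cx,cy),rad=cv2.minEnclosingCircle(np.c_[xs,ys].astype(np.float32))
    print(nm,len(xs),"mean",ray(c,(xs.mean(),ys.mean()),z)[:2].round(1),"circ",ray(c,(cx,cy),z)[:2].round(1),round(rad*2.42*2,1))
    return xs,ys
comp(bright,(205,224),11,22,"small"); comp(bright,(255,203),14,22,"med"); comp(bright,(249.6,250.4),18,22,"large")
comp(dark,(331,181),17,20,"hm"); comp(dark,(360.4,199.2),14,20,"hs"); comp(dark,(390,217.6),20,20,"hl")
comp(dark,(324,210),13,20,"c1"); comp(dark,(366,236),13,20,"c2")
w=np.zeros_like(bright); w[166:234,150:175]=1
ys,xs=np.nonzero(bright&w); P=np.array([ray(c,p,24)[:2] for p in zip(xs,ys)])
(m,s,a)=cv2.minAreaRect(P.astype(np.float32)); print("handle",m,s,a,P.mean(0),len(P))
print(cv2.fitLine(P.astype(np.float32),2,0,.01,.01).ravel())
# tray grey rectangle
g=((hsv[...,1]<40)&(hsv[...,2]>80)).astype(np.uint8); w=np.zeros_like(g); w[145:270,285:425]=1
g=cv2.morphologyEx(g&w,cv2.MORPH_CLOSE,np.ones((5,5)));cs,_=cv2.findContours(g,0,1); k=max(cs,key=cv2.contourArea)
Q=np.array([ray(c,p,27)[:2] for p in k[:,0]]).astype(np.float32); print("tray",cv2.minAreaRect(Q), cv2.boxPoints(cv2.minAreaRect(Q)))
E
python3 seg.py
```

```text
small 90 mean [510.8 123.9] circ [510.8 124.3] 29.0
med 240 mean [559.8  -4. ] circ [559.9  -4.5] 44.0
large 452 mean [440.6  12. ] circ [440.4  12.1] 59.5
hm 450 mean [ 612.  -198.1] circ [ 617.9 -202. ] 70.6
hs 246 mean [ 563.6 -271.8] circ [ 563.3 -271.7] 47.2
hl 809 mean [ 515.4 -349.3] circ [ 514. -353.] 94.0
c1 283 mean [ 536.5 -178.1] circ [ 538.2 -174.2] 59.2
c2 292 mean [ 467.1 -284.6] circ [ 469.7 -284.9] 62.9
handle (570.5457153320312, 230.09515380859375) (161.6024169921875, 45.17216873168945) 3.966566562652588 [576.38030581 233.98143267] 372
[ 9.9593562e-01 -9.0067819e-02  5.7638031e+02  2.3398143e+02]
tray ((530.7888793945312, -256.49853515625), (275.69354248046875, 166.76602172851562), 58.1064567565918) [[ 387.1638  -329.47992]
 [ 528.75336 -417.58954]
 [ 674.41394 -183.51715]
 [ 532.8244   -95.40753]]
```

Request:
jog_arm(
  targets=[
    {"turn": [0,0,7],"slide": [40,40,20],"claw": 100},
    {"turn": [0,0,7],"slide": [40,40,20],"claw": 100},
    {"turn": [0,0,7],"slide": [40,40,0],"claw": 100},
    {"turn": [0,0,7],"slide": [40,40,0],"claw": 100},
    {"turn": [0,0,6],"slide": [40,40,0],"claw": 100},
  ],
)

```text
t: 1.27
eef_pos: [455.3, -369.6, 254.9]
tcp_rot: [3.141, 0.0, 1.016]
ft_force: [0.5, 0.1, -0.2]
opening: 0.999
grip_force: 0.0
```

Request:
jog_arm(
  targets=[
    {"turn": [0,0,0],"slide": [30,40,0],"claw": 100},
    {"turn": [0,0,0],"slide": [25,40,0],"claw": 100},
    {"turn": [0,0,0],"slide": [20,30,0],"claw": 100},
    {"turn": [0,0,0],"slide": [0,0,0],"claw": 100},
  ],
)

```text
t: 1.78
eef_pos: [530.2, -259.1, 254.7]
tcp_rot: [3.141, -0.0, 1.015]
ft_force: [-0.5, 0.6, -0.4]
opening: 0.999
grip_force: 0.0
```

```bash
python3 - <<'E'
from h import *
print(state()["eef_pos"],np.degrees(state()["tcp_rot"]))
c=read_camera("wrist"); f=c["frame"].copy()
print(-np.array(c["R"]).T@np.array(c["t"]).ravel())
np.savez("w1.npz",**{k:np.array(v) for k,v in c.items()})
for n in ("holder_small","holder_medium","holder_large","holder_handle"):
    print(n,[(np.round(d["xy"]).tolist(),round(d["conf"],2),np.round(ray(c,d["xy"],24)[:2]).tolist()) for d in look_for(n,"wrist")[:2]])
cv2.imwrite("pics/w1.png",f)
E
```

```text
[ 530.18094505 -259.11812771  254.69642819] [ 1.79988967e+02 -9.61886906e-03  5.81719303e+01]
[ 574.30329725 -188.60416406  424.34192886]
holder_small [([309.0, 166.0], 0.93, [568.0, -269.0])]
holder_medium [([309.0, 82.0], 0.87, [614.0, -193.0])]
holder_large [([301.0, 242.0], 0.6, [513.0, -344.0])]
holder_handle [([245.0, 151.0], 0.65, [516.0, -217.0])]
```

View pics/w1.png

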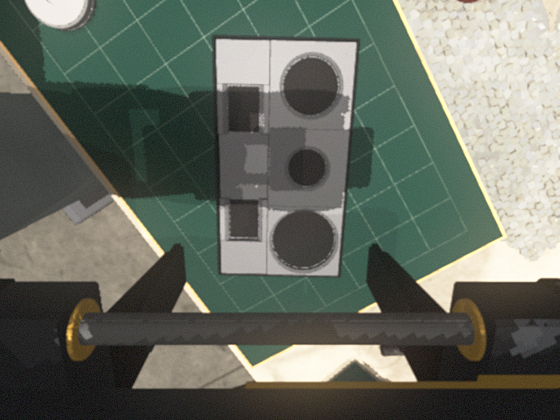

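Wrist view: seats are at about (312,86) medium, (307,167) small and (304,240) large. The cradles are at (243,108) and (244,220). Now fit the rims.

```bash
python3 - <<'E'
from h import *
c=dict(np.load("w1.npz")); f=c["frame"]; g=cv2.cvtColor(f,cv2.COLOR_BGR2GRAY)
P={}
for n,uv,r in (("hm",(312,86),38),("hs",(307,167),27),("hl",(304,240),40)):
    x0,y0=uv[0]-r,uv[1]-r; s=g[y0:y0+2*r,x0:x0+2*r]
    th=58 if n=="hs" else 90
    m=(s<th).astype(np.uint8); m=cv2.morphologyEx(m,cv2.MORPH_OPEN,np.ones((5,5)))
    k,_=cv2.findContours(m,0,1); k=max(k,key=cv2.contourArea)+np.array([x0,y0])
    Q=np.array([ray(c,p,25)[:2] for p in k[:,0]],np.float32)
    e=cv2.fitEllipse(Q); P[n]=np.array(e[0]); print(n,np.round(e[0],1),np.round(e[1],1))
d=P["hm"]-P["hl"]; print(np.hypot(*d),np.degrees(np.arctan2(d[1],d[0])))
for uv in ((243,108),(244,220)): print(ray(c,uv,19)[:2].round(1))
q=[ray(c,uv,27)[:2] for uv in ((218,41),(355,42),(339,273),(223,273),(269,41),(267,273))]; print(np.round(q,1))
E
```

```text
hm [ 612.  -197.5] [55.8 56.9]
hs [ 564.7 -269.1] [39.8 40.2]
hl [ 517.6 -341.9] [71.6 72.1]
172.4969018482688 56.83336268936197
[ 539.2 -177.4]
[ 469.2 -285.9]
[[ 554.3 -109.4]
 [ 672.3 -183.6]
 [ 532.7 -403. ]
 [ 411.6 -327.9]
 [ 598.4 -136.7]
 [ 457.5 -356.4]]
```

Request:
jog_arm(
  targets=[
    {"turn": [0,0,0],"slide": [-25,50,-15],"claw": 100},
    {"turn": [0,0,0],"slide": [-25,50,-20],"claw": 100},
    {"turn": [0,0,0],"slide": [-20,50,-20],"claw": 100},
    {"turn": [0,0,0],"slide": [-20,40,-20],"claw": 100},
    {"turn": [0,0,0],"slide": [0,30,-10],"claw": 100},
  ],
)

```text
t: 2.65
eef_pos: [437.6, -40.3, 169.2]
tcp_rot: [-3.141, 0.0, 1.011]
ft_force: [1.6, -0.3, 0.8]
opening: 1.005
grip_force: 0.0
```

```bash
cat > w.py <<'E'
from h import *
import sys
def fit(names,z=22,save=None,cam="wrist"):
    c=read_camera(cam); f=c["frame"]; hsv=cv2.cvtColor(f,cv2.COLOR_BGR2HSV)
    if save: cv2.imwrite(save,f)
    m=cv2.morphologyEx(((hsv[...,1]<60)&(hsv[...,2]>105)).astype(np.uint8),cv2.MORPH_CLOSE,np.ones((3,3)))
    for n in names:
        for d in look_for(n,cam)[:2]:
            u=np.array(d["xy"]); cs,_=cv2.findContours(m,0,1)
            k=max(cs,key=lambda k:(cv2.pointPolygonTest(k,(float(u[0]),float(u[1])),True)))
            Q=np.array([ray(c,p,z)[:2] for p in k[:,0]],np.float32)
            o,r=cv2.minEnclosingCircle(Q); e=cv2.minAreaRect(Q)
            print(n,round(d["conf"],2),u.round(),"lf",ray(c,u,28)[:2].round(1),"circ",np.round(o,1),round(2*r,1),"rect",np.round(e[0],1),np.round(e[1],1),round(e[2],1))
if __name__=="__main__": fit(sys.argv[2:],save=sys.argv[1])
E
python3 w.py pics/w2.png disc_large disc_medium disc_small bearing
```

```text
disc_large 0.91 [246. 140.] lf [442.2  15.4] circ [426.5  21.7] 432.6 rect [411.8  -4.5] [282.6 424.2] 57.9
disc_medium 0.62 [375.  79.] lf [5.593e+02 5.000e-01] circ [426.5  21.7] 432.6 rect [411.8  -4.5] [282.6 424.2] 57.9
disc_small 0.66 [492.   0.] lf [661.9   3.9] circ [659.8   6.5] 2.6 rect [659.8   6.5] [0.7 2.5] 57.9
disc_small 0.31 [441. 241.] lf [ 545.5 -158.8] circ [ 587.1 -185.8] 170.5 rect [ 580.4 -199.5] [128.4 146.2] 58.0
```

View pics/w2.png

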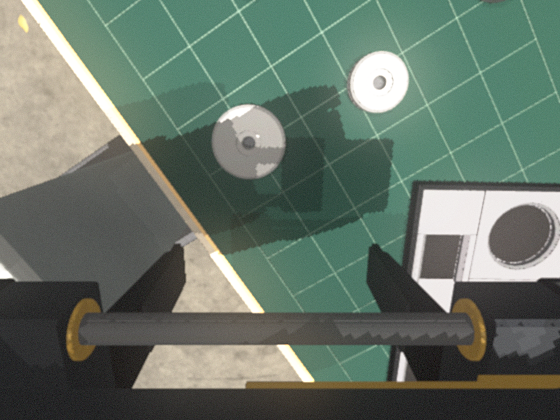

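The large disc's bolt hole is at (249,143) and the medium's at (379,82). A shadow merges the masks, so I use the holes.

```bash
python3 - <<'E'
from h import *
c=read_camera("wrist")
for uv in ((249,143),(248.5,142),(379,82)): print(ray(c,uv,28)[:2].round(1), ray(c,uv,25)[:2].round(1))
E
```

```text
[445.4  10.1] [445.    9.9]
[445.5  11. ] [445.1  10.8]
[563.4  -5.1] [564.1  -5.4]
```

Request:
jog_arm(
  targets=[
    {"turn": [0,0,0],"slide": [5,26,-30],"claw": 100},
    {"turn": [0,0,0],"slide": [0,25,-40],"claw": 100},
    {"turn": [0,0,0],"slide": [0,0,-45],"claw": 100},
    {"turn": [0,0,0],"slide": [0,0,-37],"claw": 100},
    {"turn": [0,0,0],"slide": [0,0,0],"claw": 100},
  ],
)

```text
t: 3.58
eef_pos: [443.5, 9.2, 16.2]
tcp_rot: [-3.138, 0.002, 1.011]
ft_force: [-0.9, 0.5, 1.0]
opening: 1.001
grip_force: 0.0
```

Request:
jog_arm(
  targets=[
    {"turn": [0,0,0],"slide": [0,0,0],"claw": 55},
    {"turn": [0,0,0],"slide": [0,0,0],"claw": 50},
    {"turn": [0,0,0],"slide": [0,0,0],"claw": 50},
    {"turn": [0,0,0],"slide": [0,0,0],"claw": 50},
    {"turn": [0,0,0],"slide": [0,0,0],"claw": 50},
  ],
)

```text
t: 4.2
eef_pos: [444.1, 10.1, 18.3]
tcp_rot: [3.141, -0.0, 1.012]
ft_force: [-2.8, -0.2, 10.7]
opening: 0.665
grip_force: 30.0
```

Request:
jog_arm(
  targets=[
    {"turn": [0,0,0],"slide": [0,0,25],"claw": 50},
    {"turn": [0,0,0],"slide": [0,0,40],"claw": 50},
    {"turn": [0,0,0],"slide": [15,-50,25],"claw": 50},
    {"turn": [0,0,0],"slide": [15,-55,0],"claw": 50},
    {"turn": [0,0,0],"slide": [15,-55,0],"claw": 50},
  ],
)

```text
t: 4.82
eef_pos: [489.7, -151.7, 108.4]
tcp_rot: [3.14, -0.0, 1.013]
ft_force: [1.2, 0.4, -1.4]
opening: 0.664
grip_force: 30.0
```

Request:
jog_arm(
  targets=[
    {"turn": [0,0,0],"slide": [15,-55,0],"claw": 50},
    {"turn": [0,0,0],"slide": [10,-55,0],"claw": 50},
    {"turn": [0,0,0],"slide": [3,-50,0],"claw": 50},
    {"turn": [0,0,0],"slide": [0,-30,0],"claw": 50},
    {"turn": [0,0,0],"slide": [0,0,0],"claw": 50},
  ],
)

```text
t: 5.45
eef_pos: [516.8, -341.8, 107.4]
tcp_rot: [3.141, 0.0, 1.01]
ft_force: [0.5, 0.0, -0.9]
opening: 0.665
grip_force: 30.0
```

Request:
jog_arm(
  targets=[
    {"turn": [0,0,0],"slide": [0,-1,-30],"claw": 50},
    {"turn": [0,0,0],"slide": [0,0,-30],"claw": 50},
    {"turn": [0,0,0],"slide": [0,0,-12],"claw": 50},
    {"turn": [0,0,0],"slide": [0,0,-6],"claw": 50},
    {"turn": [0,0,0],"slide": [0,0,0],"claw": 50},
  ],
)

```text
t: 6.08
eef_pos: [517.4, -340.9, 30.1]
tcp_rot: [3.141, 0.0, 1.013]
ft_force: [-0.3, 0.0, -0.3]
opening: 0.662
grip_force: 30.0
```

Request:
jog_arm(
  targets=[
    {"turn": [0,0,0],"slide": [0,-1,-1],"claw": 50},
    {"turn": [0,0,0],"slide": [0,0,0],"claw": 90},
    {"turn": [0,0,0],"slide": [0,0,0],"claw": 90},
    {"turn": [0,0,0],"slide": [0,0,25],"claw": 100},
    {"turn": [0,0,0],"slide": [0,0,50],"claw": 100},
  ],
)

```text
t: 6.7
eef_pos: [516.5, -341.5, 103.2]
tcp_rot: [-3.138, -0.0, 1.012]
ft_force: [0.5, -0.2, 0.8]
opening: 0.985
grip_force: 0.0
```

Request:
jog_arm(
  targets=[
    {"turn": [0,0,0],"slide": [10,50,40],"claw": 100},
    {"turn": [0,0,0],"slide": [10,55,10],"claw": 100},
    {"turn": [0,0,0],"slide": [10,55,0],"claw": 100},
    {"turn": [0,0,0],"slide": [10,55,0],"claw": 100},
    {"turn": [0,0,0],"slide": [5,50,-10],"claw": 100},
  ],
)

```text
t: 7.32
eef_pos: [562.5, -77.0, 143.1]
tcp_rot: [3.139, -0.001, 1.012]
ft_force: [0.5, -0.1, 0.3]
opening: 1.0
grip_force: 0.0
```

```bash
python3 w.py pics/w3.png disc_medium disc_small; python3 - <<'E'
from h import *
c=read_camera("top"); 
cv2.imwrite("pics/top1.png",cv2.resize(c["frame"][140:280,140:430],(780,376),interpolation=2))
E
```

```text
disc_medium 0.87 [227. 128.] lf [563.1  -4.9] circ [ 613.5 -107.7] 420.0 rect [686.6 -56. ] [211.9 419.2] 35.5
```

View pics/w3.png

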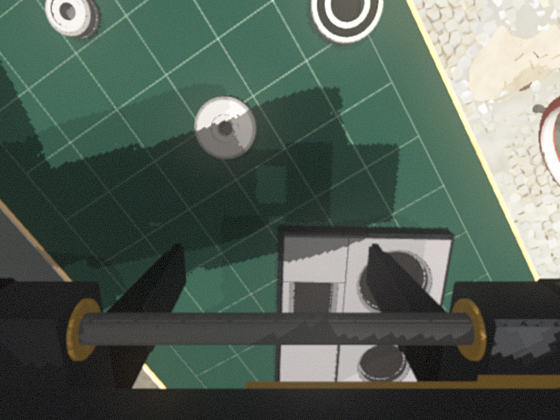

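View pics/top1.png

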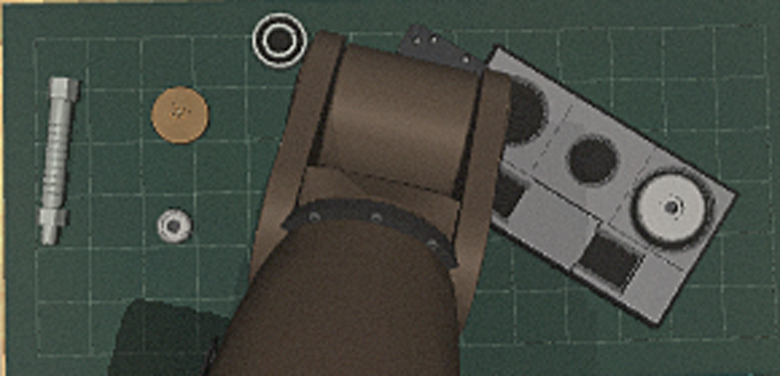

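The wrist view shows the medium hole at (225,128), agreeing with (562.5,-5). The top view shows the large disc centred in its seat, at about (672,207).

Request:
jog_arm(
  targets=[
    {"turn": [0,0,0],"slide": [0,42,-10],"claw": 100},
    {"turn": [0,0,0],"slide": [0,31,-40],"claw": 100},
    {"turn": [0,0,0],"slide": [0,0,-45],"claw": 80},
    {"turn": [0,0,0],"slide": [0,0,-30],"claw": 75},
    {"turn": [0,0,0],"slide": [0,0,0],"claw": 75},
  ],
)

```text
t: 8.15
eef_pos: [561.2, -6.9, 15.8]
tcp_rot: [-3.139, 0.001, 1.011]
ft_force: [0.6, 0.1, 0.4]
opening: 0.771
grip_force: 0.0
```

Request:
jog_arm(
  targets=[
    {"turn": [0,0,0],"slide": [0,0,0],"claw": 35},
    {"turn": [0,0,0],"slide": [0,0,0],"claw": 35},
    {"turn": [0,0,0],"slide": [0,0,0],"claw": 35},
    {"turn": [0,0,0],"slide": [0,0,0],"claw": 35},
    {"turn": [0,0,0],"slide": [0,0,0],"claw": 35},
  ],
)

```text
t: 8.78
eef_pos: [562.2, -5.9, 18.3]
tcp_rot: [3.14, -0.0, 1.012]
ft_force: [-1.2, -1.7, 8.3]
opening: 0.493
grip_force: 30.0
```

Request:
jog_arm(
  targets=[
    {"turn": [0,0,0],"slide": [0,0,25],"claw": 35},
    {"turn": [0,0,0],"slide": [0,0,40],"claw": 35},
    {"turn": [0,0,0],"slide": [15,-50,15],"claw": 35},
    {"turn": [0,0,0],"slide": [15,-55,0],"claw": 35},
    {"turn": [0,0,0],"slide": [15,-55,0],"claw": 35},
  ],
)

```text
t: 9.4
eef_pos: [607.3, -167.3, 98.1]
tcp_rot: [3.14, -0.0, 1.013]
ft_force: [0.5, 0.7, -0.6]
opening: 0.495
grip_force: 30.0
```

Request:
jog_arm(
  targets=[
    {"turn": [0,0,0],"slide": [5,-31,0],"claw": 35},
    {"turn": [0,0,0],"slide": [0,0,-30],"claw": 35},
    {"turn": [0,0,0],"slide": [0,0,-22],"claw": 35},
    {"turn": [0,0,0],"slide": [0,0,-8],"claw": 35},
    {"turn": [0,0,0],"slide": [0,0,0],"claw": 35},
  ],
)

```text
t: 10.02
eef_pos: [611.9, -196.7, 37.3]
tcp_rot: [-3.141, 0.0, 1.012]
ft_force: [0.3, -0.3, -1.2]
opening: 0.494
grip_force: 30.0
```

Request:
jog_arm(
  targets=[
    {"turn": [0,0,0],"slide": [0,-1,-6],"claw": 35},
    {"turn": [0,0,0],"slide": [0,0,-2],"claw": 35},
    {"turn": [0,0,0],"slide": [0,0,0],"claw": 70},
    {"turn": [0,0,0],"slide": [0,0,0],"claw": 75},
    {"turn": [0,0,0],"slide": [0,0,30],"claw": 75},
  ],
)

```text
t: 10.65
eef_pos: [610.9, -197.4, 58.0]
tcp_rot: [-3.138, 0.001, 1.012]
ft_force: [0.4, -0.3, 0.9]
opening: 0.725
grip_force: 0.0
```

Request:
jog_arm(
  targets=[
    {"turn": [0,0,0],"slide": [0,0,50],"claw": 75},
    {"turn": [0,0,0],"slide": [-20,55,30],"claw": 75},
    {"turn": [0,0,0],"slide": [-20,55,0],"claw": 75},
    {"turn": [0,0,0],"slide": [-20,55,0],"claw": 70},
    {"turn": [0,0,0],"slide": [-20,55,0],"claw": 70},
  ],
)

```text
t: 11.28
eef_pos: [532.1, 21.0, 138.2]
tcp_rot: [3.141, -0.0, 1.012]
ft_force: [0.4, 0.7, 0.3]
opening: 0.704
grip_force: 0.0
```

Request:
jog_arm(
  targets=[
    {"turn": [0,0,0],"slide": [-15,35,0],"claw": 70},
    {"turn": [0,0,0],"slide": [0,0,0],"claw": 70},
  ],
)

```text
t: 11.52
eef_pos: [517.0, 56.4, 138.2]
tcp_rot: [3.141, -0.0, 1.015]
ft_force: [0.3, -0.2, 0.1]
opening: 0.698
grip_force: 0.0
```

```bash
python3 w.py pics/w4.png disc_small medallion handle
```

```text
disc_small 0.78 [227. 135.] lf [515.  124.3] circ [551.   55.2] 435.8 rect [595.7 104.5] [196.3 433.1] 47.0
medallion 0.76 [346.  70.] lf [616.1 117.4] circ [551.   55.2] 435.8 rect [595.7 104.5] [196.3 433.1] 47.0
handle 0.75 [135.   2.] lf [512.2 234. ] circ [551.   55.2] 435.8 rect [595.7 104.5] [196.3 433.1] 47.0
```

View pics/w4.png

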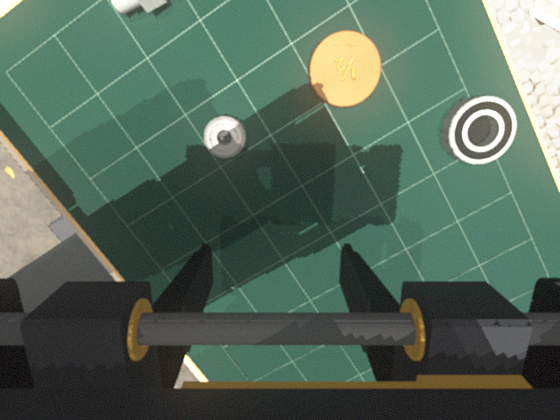

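The small disc's hole is at (225,137). The medallion, at (346,69), is well clear.

Request:
jog_arm(
  targets=[
    {"turn": [0,0,0],"slide": [-4,37,-10],"claw": 60},
    {"turn": [0,0,0],"slide": [0,30,-40],"claw": 60},
    {"turn": [0,0,0],"slide": [0,0,-40],"claw": 60},
    {"turn": [0,0,0],"slide": [0,0,-30],"claw": 60},
    {"turn": [0,0,0],"slide": [0,0,0],"claw": 55},
  ],
)

```text
t: 12.35
eef_pos: [513.3, 120.5, 16.1]
tcp_rot: [-3.139, 0.002, 1.011]
ft_force: [0.2, 0.0, 0.5]
opening: 0.561
grip_force: 0.0
```

Request:
jog_arm(
  targets=[
    {"turn": [0,0,0],"slide": [0,0,0],"claw": 20},
    {"turn": [0,0,0],"slide": [0,0,0],"claw": 20},
    {"turn": [0,0,0],"slide": [0,0,0],"claw": 20},
    {"turn": [0,0,0],"slide": [0,0,0],"claw": 20},
    {"turn": [0,0,0],"slide": [0,0,0],"claw": 20},
  ],
)

```text
t: 12.98
eef_pos: [514.4, 121.4, 18.8]
tcp_rot: [3.14, -0.001, 1.012]
ft_force: [-1.6, -1.6, 7.9]
opening: 0.326
grip_force: 30.0
```

Request:
jog_arm(
  targets=[
    {"turn": [0,0,0],"slide": [0,0,25],"claw": 20},
    {"turn": [0,0,0],"slide": [0,0,40],"claw": 20},
    {"turn": [0,0,0],"slide": [5,-50,25],"claw": 20},
    {"turn": [0,0,0],"slide": [5,-55,0],"claw": 20},
    {"turn": [0,0,0],"slide": [5,-55,0],"claw": 20},
  ],
)

```text
t: 13.6
eef_pos: [529.1, -40.0, 108.8]
tcp_rot: [3.14, -0.001, 1.013]
ft_force: [1.1, 0.1, -0.4]
opening: 0.327
grip_force: 30.0
```

Request:
jog_arm(
  targets=[
    {"turn": [0,0,0],"slide": [5,-55,0],"claw": 20},
    {"turn": [0,0,0],"slide": [10,-55,0],"claw": 20},
    {"turn": [0,0,0],"slide": [10,-55,0],"claw": 20},
    {"turn": [0,0,0],"slide": [10,-50,0],"claw": 20},
    {"turn": [0,0,0],"slide": [0,-17,0],"claw": 20},
  ],
)

```text
t: 14.22
eef_pos: [563.9, -273.1, 107.9]
tcp_rot: [3.14, 0.0, 1.01]
ft_force: [0.4, 1.2, -1.2]
opening: 0.327
grip_force: 30.0
```

Request:
jog_arm(
  targets=[
    {"turn": [0,0,0],"slide": [0,2,-30],"claw": 20},
    {"turn": [0,0,0],"slide": [0,0,-30],"claw": 20},
    {"turn": [0,0,0],"slide": [0,0,-12],"claw": 20},
    {"turn": [0,0,0],"slide": [0,0,-5],"claw": 20},
    {"turn": [0,0,0],"slide": [0,0,0],"claw": 20},
  ],
)

```text
t: 14.85
eef_pos: [564.1, -268.4, 31.3]
tcp_rot: [3.141, -0.0, 1.013]
ft_force: [-0.2, 0.3, -0.2]
opening: 0.327
grip_force: 30.0
```

Request:
jog_arm(
  targets=[
    {"turn": [0,0,0],"slide": [0,0,-2],"claw": 20},
    {"turn": [0,0,0],"slide": [0,0,0],"claw": 50},
    {"turn": [0,0,0],"slide": [0,0,0],"claw": 55},
    {"turn": [0,0,0],"slide": [0,0,30],"claw": 55},
    {"turn": [0,0,0],"slide": [0,0,50],"claw": 55},
  ],
)

```text
t: 15.48
eef_pos: [563.2, -268.2, 108.5]
tcp_rot: [-3.139, 0.0, 1.012]
ft_force: [0.6, -0.4, 0.7]
opening: 0.545
grip_force: 0.0
```

Request:
jog_arm(
  targets=[
    {"turn": [0,0,-3],"slide": [-6,45,40],"claw": 50},
    {"turn": [0,0,-6],"slide": [-6,50,20],"claw": 50},
    {"turn": [0,0,-7],"slide": [-6,50,0],"claw": 50},
    {"turn": [0,0,-7],"slide": [-6,50,0],"claw": 50},
    {"turn": [0,0,-7],"slide": [-6,50,0],"claw": 50},
  ],
)

```text
t: 16.1
eef_pos: [533.5, -22.0, 169.1]
tcp_rot: [3.141, -0.001, 0.484]
ft_force: [0.1, 0.2, -0.1]
opening: 0.505
grip_force: 0.0
```

Request:
jog_arm(
  targets=[
    {"turn": [0,0,-7],"slide": [-6,50,0],"claw": 50},
    {"turn": [0,0,-7],"slide": [-6,50,0],"claw": 50},
    {"turn": [0,0,-7],"slide": [-7,50,0],"claw": 50},
    {"turn": [0,0,-7],"slide": [-7,50,0],"claw": 50},
    {"turn": [0,0,-5],"slide": [-7,48,0],"claw": 50},
  ],
)

```text
t: 16.73
eef_pos: [500.5, 226.2, 169.1]
tcp_rot: [-3.141, -0.001, -0.091]
ft_force: [1.0, -0.2, 0.0]
opening: 0.503
grip_force: 0.0
```

```bash
python3 w.py pics/w5.png handle; python3 - <<'E'
from h import *
print(state()["eef_pos"],np.degrees(state()["tcp_rot"]))
c=read_camera("top"); np.savez("t2.npz",**{k:np.array(v) for k,v in c.items()})
cv2.imwrite("pics/top2.png",cv2.resize(c["frame"][140:280,140:430],(780,376),interpolation=2))
E
```

```text
handle 0.77 [258.  92.] lf [590.4 233.8] circ [615.4 242.4] 92.3 rect [614.1 238.6] [44.2 86.3] 81.6
[499.97068466 228.01860298 168.94333423] [-1.79964880e+02 -2.46041903e-02 -4.92478136e+00]
```

View pics/w5.png

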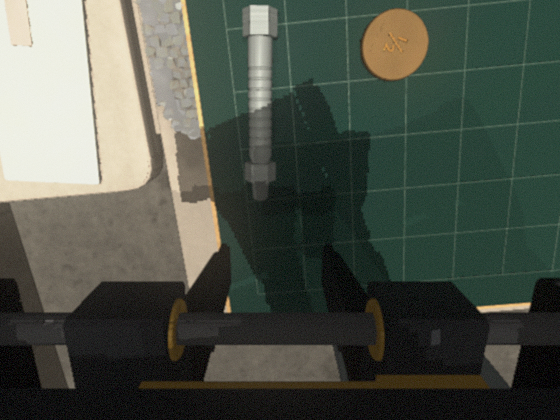

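View pics/top2.png

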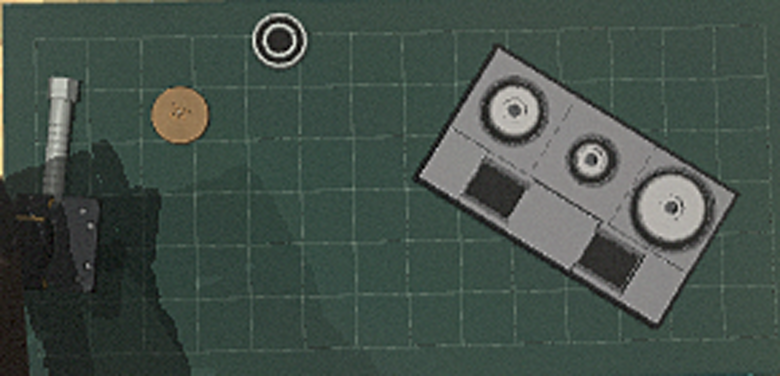

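Top view: all three discs sit centred in their seats. Wrist view: the handle runs from its head end at (260,7) to its spigot end at (260,199).

```bash
python3 - <<'E'
from h import *
c=read_camera("wrist")
a,b=ray(c,(260.5,7),23)[:2],ray(c,(260.5,199),22)[:2]; d=a-b
print(a,b,(a+b)/2,np.hypot(*d),np.degrees(np.arctan2(d[1],d[0])))
for uv in ((259,100),(260,70),(261,130)): print(ray(c,uv,30)[:2])
E
```

```text
[653.38895314 226.16870574] [496.99209005 241.30679919] [575.1905216  233.73775246] 157.1277844811176 -5.528597475793873
[583.66686939 233.8558217 ]
[606.66963602 230.7964427 ]
[559.35502455 234.53380847]
```

Request:
jog_arm(
  targets=[
    {"turn": [0,0,-0.6],"slide": [40,3,-20],"claw": 50},
    {"turn": [0,0,0],"slide": [34,3,-40],"claw": 50},
    {"turn": [0,0,0],"slide": [0,0,-45],"claw": 50},
    {"turn": [0,0,0],"slide": [0,0,-40],"claw": 50},
    {"turn": [0,0,0],"slide": [0,0,-8],"claw": 45},
  ],
)

```text
t: 17.55
eef_pos: [574.1, 228.8, 13.7]
tcp_rot: [3.14, 0.004, -0.099]
ft_force: [-0.3, 0.6, 0.7]
opening: 0.464
grip_force: 0.0
```

Request:
jog_arm(
  targets=[
    {"turn": [0,0,0],"slide": [0,0,0],"claw": 10},
    {"turn": [0,0,0],"slide": [0,0,0],"claw": 10},
    {"turn": [0,0,0],"slide": [0,0,0],"claw": 10},
    {"turn": [0,0,0],"slide": [0,0,0],"claw": 10},
    {"turn": [0,0,0],"slide": [0,0,0],"claw": 10},
  ],
)

```text
t: 18.18
eef_pos: [575.7, 231.0, 17.5]
tcp_rot: [-3.14, -0.003, -0.098]
ft_force: [0.5, 1.1, 6.5]
opening: 0.201
grip_force: 30.0
```

Request:
jog_arm(
  targets=[
    {"turn": [0,0,0],"slide": [0,0,25],"claw": 10},
    {"turn": [0,0,0],"slide": [0,0,45],"claw": 10},
    {"turn": [0,0,4],"slide": [-8,-45,40],"claw": 10},
    {"turn": [0,0,7],"slide": [-8,-50,0],"claw": 10},
    {"turn": [0,0,7],"slide": [-8,-50,0],"claw": 10},
  ],
)

```text
t: 18.8
eef_pos: [550.3, 84.2, 126.7]
tcp_rot: [3.141, -0.001, 0.221]
ft_force: [-0.2, 0.0, -3.7]
opening: 0.207
grip_force: 30.0
```

Request:
jog_arm(
  targets=[
    {"turn": [0,0,8],"slide": [-8,-50,0],"claw": 10},
    {"turn": [0,0,8],"slide": [-8,-50,0],"claw": 10},
    {"turn": [0,0,8],"slide": [-8,-50,0],"claw": 10},
    {"turn": [0,0,8],"slide": [-8,-50,0],"claw": 10},
    {"turn": [0,0,8],"slide": [-8,-50,0],"claw": 10},
  ],
)

```text
t: 19.42
eef_pos: [510.2, -166.0, 126.2]
tcp_rot: [3.141, 0.0, 0.919]
ft_force: [0.8, -0.3, -2.7]
opening: 0.202
grip_force: 30.0
```

Request:
jog_arm(
  targets=[
    {"turn": [0,0,5],"slide": [-8,-50,0],"claw": 10},
    {"turn": [0,0,0],"slide": [-1,-17,0],"claw": 10},
    {"turn": [0,0,0],"slide": [0,0,0],"claw": 10},
  ],
)

```text
t: 19.8
eef_pos: [501.6, -232.1, 125.8]
tcp_rot: [3.142, 0.0, 0.999]
ft_force: [-0.1, 1.0, -4.1]
opening: 0.206
grip_force: 30.0
```

Request:
jog_arm(
  targets=[
    {"turn": [0,0,0],"slide": [1,1,-40],"claw": 10},
    {"turn": [0,0,0],"slide": [0,0,-37],"claw": 10},
    {"turn": [0,0,0],"slide": [0,0,0],"claw": 10},
  ],
)

```text
t: 20.18
eef_pos: [501.9, -228.5, 47.1]
tcp_rot: [-3.137, 0.0, 1.003]
ft_force: [-0.4, 0.4, -2.7]
opening: 0.204
grip_force: 30.0
```

```bash
python3 - <<'E'
from h import *
c=read_camera("wrist"); cv2.imwrite("pics/w6.png",c["frame"]); print(state()["eef_pos"])
E
```

```text
[ 502.782981   -229.2218134    48.64119866]
```

View pics/w6.png

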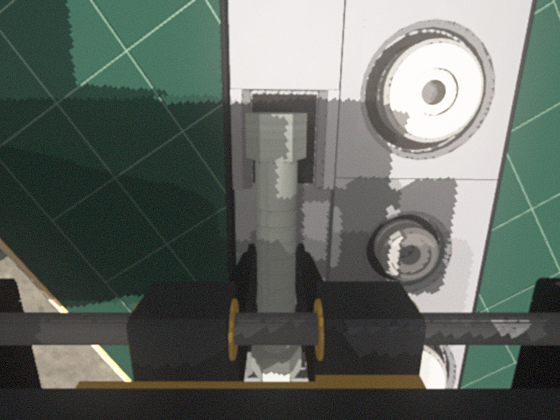

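The handle head spans about columns 245–307 at row 112. The trough floor spans 252–316, with its end at about row 95. Now compute the lateral and lengthwise offsets.

```bash
python3 - <<'E'
from h import *
c=read_camera("wrist"); a=np.radians(57.2); Y=np.array([np.cos(a),np.sin(a)]); N=np.array([np.sin(a),-np.cos(a)]); o=np.array([503,-231])
for n,uv,z in (("head",(276.5,112),58),("head lo",(276,158),58),("floorL",(252,140),19),("floorR",(316,140),19),("mouthL",(242,140),27),("mouthR",(327,140),27),("end",(285,91),27),("endfl",(285,97),19),("seatS",(410,254),37),("holder edge",(337,178),27),("outer",(231,178),27)):
    p=ray(c,uv,z)[:2]-o; print(n,"N",round(p@N,1),"Y",round(p@Y,1))
E
```

```text
head N -0.8 Y 79.4
head lo N -1.0 Y 59.4
floorL N -14.3 Y 63.1
floorR N 21.0 Y 63.3
mouthL N -19.0 Y 63.9
mouthR N 25.9 Y 64.2
end N 3.4 Y 88.7
endfl N 3.6 Y 85.8
seatS N 73.1 Y 3.4
holder edge N 32.3 Y 43.7
outer N -25.5 Y 43.4
```

Request:
jog_arm(
  targets=[
    {"turn": [0,0,0],"slide": [2.5,-1.5,-10],"claw": 10},
    {"turn": [0,0,0],"slide": [0,0,-8],"claw": 10},
    {"turn": [0,0,0],"slide": [0,0,-3],"claw": 10},
    {"turn": [0,0,0],"slide": [0,0,0],"claw": 10},
  ],
)

```text
t: 20.78
eef_pos: [505.2, -232.0, 27.6]
tcp_rot: [-3.141, 0.0, 1.002]
ft_force: [0.4, -0.1, -3.4]
opening: 0.202
grip_force: 30.0
```

Request:
jog_arm(
  targets=[
    {"turn": [0,0,0],"slide": [0,0,-1],"claw": 10},
    {"turn": [0,0,0],"slide": [0,0,0],"claw": 10},
    {"turn": [0,0,0],"slide": [0,0,0],"claw": 28},
    {"turn": [0,0,0],"slide": [0,0,0],"claw": 30},
    {"turn": [0,0,0],"slide": [0,0,0],"claw": 30},
  ],
)

```text
t: 21.4
eef_pos: [505.5, -232.1, 27.0]
tcp_rot: [3.141, -0.0, 1.002]
ft_force: [-0.6, 0.5, -0.5]
opening: 0.298
grip_force: 0.0
```

Request:
jog_arm(
  targets=[
    {"turn": [0,0,0],"slide": [0,0,20],"claw": 32},
    {"turn": [0,0,0],"slide": [0,0,40],"claw": 40},
    {"turn": [0,0,0],"slide": [-20,-30,50],"claw": 50},
    {"turn": [0,0,0],"slide": [-30,-50,40],"claw": 50},
    {"turn": [0,0,0],"slide": [-30,-50,20],"claw": 50},
  ],
)

```text
t: 22.02
eef_pos: [428.5, -357.4, 194.4]
tcp_rot: [3.139, 0.001, 1.003]
ft_force: [1.2, 0.3, -0.2]
opening: 0.503
grip_force: 0.0
```

Request:
jog_arm(
  targets=[
    {"turn": [0,0,0],"slide": [-20,-50,0],"claw": 50},
    {"turn": [0,0,0],"slide": [-20,-50,0],"claw": 50},
    {"turn": [0,0,0],"slide": [0,-30,0],"claw": 50},
    {"turn": [0,0,0],"slide": [0,0,0],"claw": 50},
  ],
)

```text
t: 22.52
eef_pos: [388.1, -487.8, 191.7]
tcp_rot: [3.142, 0.0, 1.0]
ft_force: [0.7, 0.2, 0.8]
opening: 0.499
grip_force: 0.0
```

```bash
python3 - <<'E'
from h import *
c=read_camera("top"); cv2.imwrite("pics/top3.png",cv2.resize(c["frame"][140:280,190:430],(780,455),interpolation=2)); print(state()["eef_pos"])
E
```

```text
[ 388.42658743 -486.37485015  191.69811501]
```

View pics/top3.png

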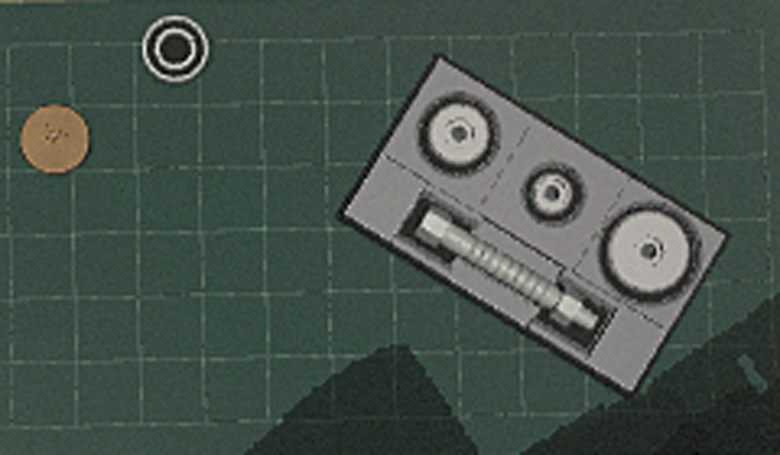

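The top view shows the discs centred in their seats at (459,133), (552,193) and (649,252). The handle lies in its cradle around (510,268), and the bearing and medallion haven't moved. I'm handing the job in.

```bash
python3 -c "
from cell import *
print(job_done())"
```

```text
the job is handed in; nothing more can be done
None
```

I put all three discs in their own seats and the handle in its cradle, left the bearing and medallion untouched, and handed the job in at about 23 s; the hand-in returned no verdict.

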